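# Make the guillotine trimmer safe

### The arm

A 6-joint arm with a two-finger parallel gripper is mounted at the origin on the work surface. World frame = base frame: x ahead of the robot, y to its left, z up, the work surface at z = 0. Lengths are in m, angles in rad, forces in N, time in s.
With the tool pointing down it reaches from about 0.3 to 0.875 m from the base axis. Payload 6.4 kg.
Tool frame: the origin (TCP) lies midway between the tips of the shut fingers; the grasp point (between the pads) lies ctrl.grip_depth behind it (ctrl.grip_depth is the distance from the TCP to the grasp point, in m); x points along the fingers, y is the direction in which the jaws open and shut, and the axes are right-handed (so a half turn about x gives the same grasp; the last joint's range is limited). The gripper opens to 85 mm and grips with 20 to 120 N. Pads are 22 mm wide; open, the fingers measure 114 mm over their backs; the gripper's body (76 mm by 85 mm) begins 54 mm behind the grasp point. The pads swing forward as they close: fully open they stand 13 mm farther back than shut.
Start: joints at [-1.326, 0.181, 1.607, -0, 1.354, -0.206], TCP at [0.251, -0.518, 0.231] pointing down, gripper open.
Joint ranges: [-2.99, 2.99], [-0.89, 2.07], [0.3, 2.58], [-1.14, 4.28], [0, 2.63], [-3.12, 3.12]. Speed limits (rad/s): [2.57, 2.57, 3.01, 3.14, 3.14, 3.14].

### API

Orientations are given as a unit quaternion [w, x, y, z].
In Python, from bench import ctrl gives the robot as it stands.
- The arm moves only by the tool carry_out, never from a script. Its argument "motion" is one flat list of numbers, 7 for each row, row after row: the turn, a rotation vector about the tool's x, y, z in degrees, then the shift along the tool's x, y, z in m, then the gripper's target within -1 to 1 (shut at 1, half-way at 0, fully open at -1). A call has 1 to 10 rows; each row shifts and turns the pose as measured when the row begins, along the tool's axes as they then stand; what a row does not reach is not made up. A row lasts 1/10 s, in which the tool goes at most 50 mm and 8.59 degrees, less where a joint would pass 70% of its speed; a pose out of reach is approached as far as the arm can. A call with a gripper value outside its range is refused whole. The fingers move at their own pace and stop on an object; the grip force is fixed at half the most. Time passes only in rows, so rows that do not move let the fingers close. It gives the time, the measured TCP pose, the force and the opening at its end, in the units of the state.
- ctrl.get_obs(): the state, without advancing time (a new reading comes with each control period).
- ctrl.camera(name): name is "scene" or "top" or "wrist"; returns the picture (384x512x3 uint8, blue, green, red); there is no depth.
- ctrl.camera_params(name): a dict with "mtx" (3x3 intrinsics, pixels), "k1" (the pictures are not rectified: a ray, as slopes to the right and down, at radius r is drawn at 1 + k1 r^2 times it, then the intrinsics apply), "pose" (4x4, takes a point from camera to world coordinates); the wrist camera has in their place "hand_eye" (4x4, takes a point from camera to tool coordinates, whose origin is the TCP and whose axes are the tool frame's). Camera axes: x right, y down, z forward; pixel columns grow to the right and rows downward; lengths in m; the calibration is good to about 2 mm. A picture is of the moment at which its call begins: read the wrist's pose just before it. camera_params takes no time and is no camera call.
- ctrl.hand_in(): hands the job in, once; it reports no verdict.
Trained networks look in the newest picture that a camera, given by its name, has taken for a name from the list of things; names that differ only in an ending like _2 or _b are one class to them, and where a whole thing is asked for, a point or a joint stands for the part that bears it (a point fixed in the world has none). Each returns a list of dicts, best first, with "conf" (0 to 1); they miss things now and then, are a little off and sometimes report something else, mostly with a low value. They report only what shows in the picture. A call takes as long as a camera call. They do not tell look-alikes from the thing itself.
- ctrl.boxes_of(camera, thing): "point" ([x, y, z] in m, in the coordinates of the camera as it stood for that picture, good to about 4 mm: the middle of the surface that is visible of it).
- ctrl.trace(camera, thing): "pixels" (384x512 bool, what is visible of it).
- ctrl.landmark_of(camera, thing): "point" ([x, y, z] in m, in the coordinates of the camera as it stood for that picture, good to about 4 mm: a listed point, or the origin of a listed thing).
The state is a dict: "time_s": time; "q": joint angles; "dq": joint speeds; "joint_efforts": joint torques, N m; "eef_pos": TCP position; "eef_rot": TCP orientation; "wrist_force": force on the tool from outside, world axes, zero at the start; "torque": the same for the moment, N m; "opening": opening from 0.0 (shut) to 1.0 (fully open).
Only numpy, scipy, OpenCV 4.12 (cv2) and the standard library are available. Lean on these libraries where they do the work, as an engineer would, in place of code of your own. Each camera call takes 0.05 s, during which the arm holds its last target. There are 200 camera calls.

### The job

Make the craft room's guillotine trimmer safe before the children come in: put the blue marker that was left under its blade back in the wooden pen tray, lying flat with the others, then push the blade arm all the way down without slamming it, and then swing the red safety latch fully across the arm to its stop. Keep the robot off the steel blade and leave everything else where it is.

Things in the scene. Friction and masses are not known exactly. Their poses are not given: they have to be found in the camera images.
- trimmer: Guillotine paper trimmer, fixed. Grey gridded bed, 260 (its x) by 220 mm (its y), top 26 mm above the table. Origin under the bed's centre on the table; x from the handle end to the pivot end, y to the left, z up; the cutting edge is the right (-y) long edge. A fence 7 mm high crosses the bed's far end (local x 109 to 127 mm).
- cutter_arm (a joint): Angle (rad) of the blade arm (blue steel bar with a black handle on its free end) about its level pin (trimmer local x 120, y -120, z 40 mm; the arm turns in the upright plane along the trimmer's x): 0 = fully down on its stop, grows as the arm is raised, 1.1 at most; starts at 0.5 to 0.85. Friction holds it where it is left; 1 to 6 N on the handle pushes it down.
- handle_top (a point): Middle of the upper side of the black round handle (24 mm thick, 100 mm long) on the blade arm's free end; 330 mm from the arm's pin along the arm and 9 mm above the arm's centre line. Moves with the arm (x along the arm from handle to pin, z out of the upper side). When the arm is down it is 49 mm above the table and the bar's top 50 mm.
- blade_edge (a point): Middle of the edge of the steel blade, 195 mm long, 3 mm thick, under the blade arm (a bar 10 mm wide, 22 mm high) on its left side, 25 to 220 mm from the pin; its edge lies 31 mm below the arm's centre line. The robot must not touch it. Moves with the arm; x along it from handle to pin.
- latch (a joint): Angle (rad) of the red safety latch about its upright pin at latch_pin: 0 = fully across the arm, on its stop (it points to the trimmer's -y); grows as it opens, clockwise seen from above; at 1.57 it points to the trimmer's -x, out past the bed's front end; 1.75 at most; starts at 1.35 to 1.75. Stays where it is left; 1 to 2 N at its knob moves it.
- latch_knob (a point): Centre of the top of the latch's round red knob: 14 mm thick, 24 mm high, its top 83 mm above the table, 70 mm from the latch's pin. Moves with the latch.
- latch_pin (a point): The latch's upright pin near the bed's front right corner (trimmer local x -115, y -75 mm), 55 mm above the table; axes as the trimmer's. The latch is a red plate 18 mm wide, 55 to 59 mm above the table, reaching 78 mm from the pin. It passes over the blade arm only when that is fully down (within 0.015 rad); otherwise it knocks against the arm.
- marker_blue: Blue marker pen, 16 mm thick, 140 mm long, 25 g, eight-sided so that it does not roll. It lies on the trimmer's bed about crosswise (yaw within 0.25 rad), its right end reaching under the raised blade arm, so that lifted straight up it would catch there: draw it out to the left. Origin under its middle, x along it.
- tray: Wooden pen tray, fixed, 120 (its x) by 180 (its y) by 22 mm high outside, walls and floor 4 mm; pens lie along its y. Two pens lie in its +x half; its -x half is free. Origin under its centre on the table.
- tray_in (a point): Centre of the tray's inner floor, 4 mm above the table; axes as the tray's.
- marker_red: Red marker, same make and size as the blue one, lying in the tray along its y, about 44 mm to +x of its middle.
- marker_green: Green marker, same make and size, lying in the tray along its y, about 26 mm to +x of its middle.
- tape_dispenser: Black tape dispenser standing on the table, 150 (its x) by 46 mm, 120 mm high, 0.9 kg. Bystander. Origin under its base's centre.
- scissors: Scissors lying flat, 175 by 78 by 10 mm. Bystander. Origin near their pivot.
- glue_stick: White and yellow glue stick standing upright, 30 mm thick, 94 mm high. Bystander. Origin under its foot.
- pencil_cup: Green cup with pencils, 76 mm wide, cup 100 mm and pencils about 170 mm high. Bystander. Origin under its foot.
Not all that is in view belongs to the job. Of the things that look like the marker_blue, the smallest one is meant.

How it is judged:
On the way, in this order (a step that is already met when the one before it is completed fails the run):
1. the blue marker lies in the pen tray (x of marker_blue in the frame of tray_in between -0.05 and 0.05 m and y of marker_blue in the frame of tray_in between -0.03 and 0.03 m and z of marker_blue in the frame of tray_in between -0.006 and 0.03 m and angle between the x axis of marker_blue and the y axis of tray_in, either way round below 0.6 rad and linear speed of marker_blue below 0.02 m/s), for 0.2 s.
2. the blade arm is fully down (value of joint cutter_arm below 0.03 rad), for 0.2 s.
3. the latch is fully across the arm (value of joint cutter_arm below 0.03 rad and value of joint latch below 0.12 rad), for 0.2 s.
At the end, for the whole second after the job is handed in: The blue marker lies at rest in the pen tray, along it (within 0.6 rad) and no more than 30 mm above its floor, with its middle within 50 mm (tray x) and 30 mm (tray y) of the tray's middle; the blade arm is within 0.03 rad of fully down; the latch is within 0.12 rad of its closed stop (all of step 1 and all of step 3); the robot touches nothing.
It fails at once if the blade arm is slammed down (faster than 2.5 rad/s) (velocity of joint cutter_arm below -2.5 rad/s).
It fails at once if the robot touches the blade (more than 2 N) (contact force between any of the fingers, the arm and cutter_arm_c2 above 2 N).
It fails at once if a bystander on the table is moved by more than 30 mm or tipped over (distance of any of tape_dispenser, scissors, glue_stick, pencil_cup from where it was at the start of the episode above 0.03 m or angle between any of tape_dispenser, glue_stick, pencil_cup's own z axis and vertical above 0.4 rad).
It fails at once if another marker leaves the tray (distance between any of marker_red, marker_green and tray_in above 0.1 m).
It also fails if it takes over 72 s, if anything falls off the work surface, if the arm or the gripper's body presses on something with over 40 N, if the wrist force passes 120 N, or if a joint passes its speed limit or range.

## Working session

There is one attempt and no reset: what is moved stays moved. The work goes in short steps, Python scripts to look and compute and a tool call to move; the robot and the scene stay as the last step left them, time stands still between calls to the robot, and variables do not carry over. Pictures are saved under pics/ and viewed, about 8 in all and at most 12, crops included, and the job is handed in when it is done.

Besides the shell and the picture viewer there is one more tool, called after "Emit:" as a command line: name --argument value ..., lists and objects as JSON in quotes. carry_out: Moves the arm, as the interface text tells. Its arguments: {"type":"object","properties":{"motion":{"type":"array"}},"required":["motion"]}

```bash
ls; mkdir -p pics; cat > h.py <<'E'
import numpy as np, cv2
from bench import ctrl
from scipy.spatial.transform import Rotation as R
def T_tool():
    o=ctrl.get_obs(); w,x,y,z=o["eef_rot"]; T=np.eye(4); T[:3,:3]=R.from_quat([x,y,z,w]).as_matrix(); T[:3,3]=o["eef_pos"]; return T
def campose(c):
    p=ctrl.camera_params(c)
    return np.array(p["pose"]) if "pose" in p else T_tool()@np.array(p["hand_eye"])
def w(P,p): return P[:3,:3]@np.array(p)+P[:3,3]
def ray_z(c,P,uv,z):
    p=ctrl.camera_params(c); K=np.array(p["mtx"]); k=p["k1"]
    d=np.array([(uv[0]-K[0,2])/K[0,0],(uv[1]-K[1,2])/K[1,1]]); u=d.copy()
    for _ in range(20): u=d/(1+k*(u@u))
    r=P[:3,:3]@np.array([u[0],u[1],1]); return P[:3,3]+r*(z-P[2,3])/r[2]
E
python3 - <<'E'
from h import *
print(ctrl.get_obs(), ctrl.grip_depth)
for c in ["top","scene"]:
    P=campose(c); im=ctrl.camera(c); cv2.imwrite(f"pics/{c}0.png",im)
    for f,n in [("l","trimmer"),("l","handle_top"),("l","latch_knob"),("l","latch_pin"),("l","marker_blue"),("l","tray"),("l","tray_in"),("l","blade_edge"),("l","marker_green"),("l","tape_dispenser"),("l","scissors"),("l","glue_stick"),("l","pencil_cup"),("b","marker_blue")]:
        r=(ctrl.landmark_of if f=="l" else ctrl.boxes_of)(c,n)
        print(c,f,n,[(round(d["conf"],2),w(P,d["point"]).round(3).tolist()) for d in r[:3]])
print(ctrl.get_obs()["time_s"])
E
```

```text
pics
{'time_s': 0.0, 'q': array([-1.32631327e+00,  1.81541642e-01,  1.60802315e+00, -1.06295567e-05,
        1.35379513e+00, -2.06309026e-01]), 'dq': array([ 8.97255623e-04, -1.70756901e-04, -4.68189480e-04, -2.96176626e-05,
       -1.35358761e-03,  3.16525854e-05]), 'joint_efforts': array([ 1.44599169e-03, -4.44874156e+01, -3.51332188e+01, -2.07684393e-04,
        9.11073148e-03,  1.23580352e-05]), 'eef_pos': array([ 0.2503849 , -0.51700038,  0.2303765 ]), 'eef_rot': array([-0.15740908, -0.68920495, -0.15865836,  0.68923613]), 'wrist_force': array([-0.47569467,  0.03727206,  0.05751639]), 'torque': array([ 0.02381154, -0.04378327,  0.00063478]), 'opening': 1.0004075182981365} 0.0187
top l trimmer [(0.75, [0.646, 0.055, -0.002])]
top l handle_top [(0.58, [0.667, -0.063, 0.107]), (0.57, [0.556, -0.076, 0.286])]
top l latch_knob [(0.66, [0.468, -0.05, 0.083]), (0.26, [0.47, 0.353, -0.001])]
top l latch_pin [(0.58, [0.533, -0.033, 0.054])]
top l marker_blue [(0.92, [0.327, 0.102, 0.003]), (0.82, [0.611, -0.217, 0.002]), (0.67, [0.668, -0.011, 0.024])]
top l tray [(0.7, [0.406, -0.372, -
[... 832 characters left out ...]
 -0.216, 0.002]), (0.65, [0.323, 0.1, 0.001]), (0.59, [0.664, -0.015, 0.028])]
scene l tray [(0.86, [0.441, 0.348, 0.002]), (0.46, [0.671, -0.397, -0.001])]
scene l tray_in [(0.82, [0.444, 0.346, 0.006]), (0.5, [0.554, -0.074, 0.285])]
scene l blade_edge [(0.76, [0.667, -0.055, 0.109])]
scene l marker_green [(0.57, [0.467, 0.35, 0.002])]
scene l tape_dispenser [(0.72, [0.591, 0.335, 0.001])]
scene l scissors [(0.76, [0.403, -0.367, -0.001])]
scene l glue_stick [(0.49, [0.531, -0.348, -0.0])]
scene l pencil_cup [(0.85, [0.669, -0.396, -0.001]), (0.16, [0.536, -0.039, 0.054])]
scene b marker_blue [(0.96, [0.623, -0.21, 0.014]), (0.65, [0.338, 0.099, 0.017]), (0.63, [0.664, -0.006, 0.043])]
1.5
```

View pics/top0.png

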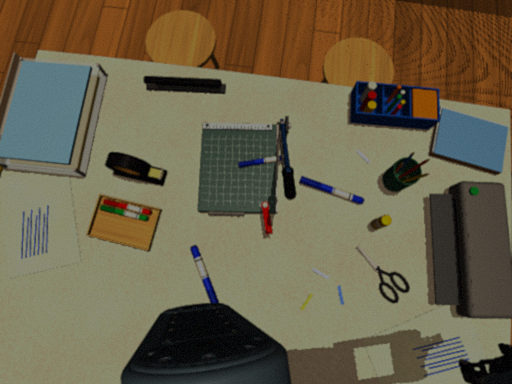

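View pics/scene0.png

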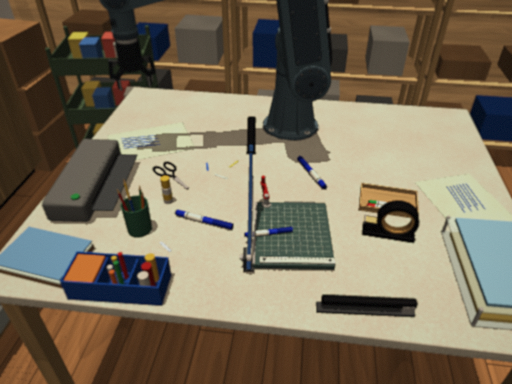

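```bash
python3 - <<'E'
from h import *
from itertools import *
for c in ["top","scene"]:
    P=campose(c); ctrl.camera(c)
    for n,z in [("marker_blue",None),("tray",.02),("trimmer",.026)]:
        for d in ctrl.trace(c,n)[:3]:
            m=d["pixels"].astype(np.uint8); 
            v,u=np.nonzero(m); ctr=(u.mean(),v.mean())
            zz=z or (.042 if n=="marker_blue" and 0 else .016)
            for h in ([.016,.042] if z is None else [z]):
                b=cv2.boxPoints(cv2.minAreaRect(np.array([ray_z(c,P,(a,b),h)[:2]*1000 for a,b in zip(u,v)],np.float32)))
                (cx,cy),(a,bb),ang=cv2.minAreaRect(b)
                e=b[1]-b[0]; f=b[2]-b[1]; l=e if np.hypot(*e)>np.hypot(*f) else f
                print(c,n,h,round(d["conf"],2),len(u),np.round(ctr),"c",round(cx),round(cy),"size",round(a),round(bb),"yaw_long",round(float(np.degrees(np.arctan2(l[1],l[0])))%180,1))
E
```

```text
top marker_blue 0.016 0.75 239 [259. 162.] c 666 -3 size 17 120 yaw_long 107.7
top marker_blue 0.042 0.75 239 [259. 162.] c 658 -4 size 16 117 yaw_long 107.7
top marker_blue 0.016 0.75 555 [204. 275.] c 335 103 size 167 25 yaw_long 29.6
top marker_blue 0.042 0.75 555 [204. 275.] c 336 100 size 162 25 yaw_long 29.6
top marker_blue 0.016 0.65 502 [331. 190.] c 611 -215 size 187 24 yaw_long 78.9
top marker_blue 0.042 0.65 502 [331. 190.] c 604 -210 size 183 23 yaw_long 78.9
top tray 0.02 0.67 2272 [123. 225.] c 443 344 size 187 122 yaw_long 84.3Traceback (most recent call last):
  File "<stdin>", line 11, in <module>
  File "h.py", line 11, in ray_z
    p=ctrl.camera_params(c); K=np.array(p["mtx"]); k=p["k1"]
ValueError: time passes only in moves, steps and waits
```

Top view: trimmer bed at (237,168). The small blue marker lies at (258,162), partly under the raised arm. Two larger blue decoys are at (204,275) and (331,190). The tray is at (125,222), with the pens at its upper (+x) side, and the latch knob is at (268,228). The scene view agrees: the arm is raised and the marker is at (270,232).

```bash
cat >> h.py <<'E'
def plan(pos,yaw,steps=None):
    """rows (rot deg about tool x, shifts) to go from present pose to tool-down pose with tool y at yaw (mod 180)"""
    T=T_tool(); y=T[:3,1]; cur=np.degrees(np.arctan2(y[1],y[0]))
    d=(yaw-cur+90)%180-90
    sh=T[:3,:3].T@(np.array(pos)-T[:3,3])
    print("pos",T[:3,3].round(4),"tool x",T[:3,0].round(3),"tool yaw",cur.round(1),"dyaw world",round(d,1),"=> turn about tool x",round(-d,1),"shift tool",sh.round(4),"|",np.linalg.norm(sh).round(3))
E
python3 - <<'E'
from h import *
print(T_tool().round(3)); 
for c in ["wrist"]: print(np.array(ctrl.camera_params(c)["hand_eye"]).round(3))
plan([.38,-.2,.25],17.7); plan([.40,.1,.25],17.7)
E
```

```text
[[ 0.     0.436 -0.9    0.251]
 [-0.    -0.9   -0.436 -0.518]
 [-1.     0.    -0.     0.231]
 [ 0.     0.     0.     1.   ]]
[[ 0.001 -0.295  0.955 -0.141]
 [ 1.     0.001 -0.     0.001]
 [-0.001  0.955  0.295 -0.074]
 [ 0.     0.     0.     1.   ]]
pos [ 0.2505 -0.5176  0.2313] tool x [ 0. -0. -1.] tool yaw -64.2 dyaw world 81.9 => turn about tool x -81.9 shift tool [-0.0187 -0.2294 -0.2549] | 0.343
pos [ 0.2505 -0.5176  0.2313] tool x [ 0. -0. -1.] tool yaw -64.2 dyaw world 81.9 => turn about tool x -81.9 shift tool [-0.0187 -0.4908 -0.4036] | 0.636
```

Emit:
carry_out --motion '[0,0,0,-0.0023,-0.0287,-0.0319,-1,0,0,0,-0.0023,-0.0287,-0.0319,-1,0,0,0,-0.0023,-0.0287,-0.0319,-1,0,0,0,-0.0023,-0.0287,-0.0319,-1,0,0,0,-0.0023,-0.0287,-0.0319,-1,0,0,0,-0.0023,-0.0287,-0.0319,-1,0,0,0,-0.0023,-0.0287,-0.0319,-1,0,0,0,-0.0023,-0.0287,-0.0319,-1]'

```text
time_s: 2.45
eef_pos: [0.3825, -0.1939, 0.2496]
eef_rot: [0.155, 0.69, 0.154, -0.69]
wrist_force: [0.9, 0.3, 0.2]
opening: 0.998
```

Emit:
carry_out --motion '[-8.2,0,0,0,0,0,-1,-8.2,0,0,0,0,0,-1,-8.2,0,0,0,0,0,-1,-8.2,0,0,0,0,0,-1,-8.2,0,0,0,0,0,-1,-8.2,0,0,0,0,0,-1,-8.2,0,0,0,0,0,-1,-8.2,0,0,0,0,0,-1,-8.2,0,0,0,0,0,-1,-8.2,0,0,0,0,0,-1]'

```text
time_s: 3.45
eef_pos: [0.3852, -0.1868, 0.2518]
eef_rot: [0.585, 0.401, 0.58, -0.401]
wrist_force: [-0.1, -0.2, -1.0]
opening: 0.999
```

```bash
python3 - <<'E'
from h import *
plan([.40,.1,.25],17.7);print(ctrl.get_obs()["q"].round(3))
E
```

```text
pos [ 0.3852 -0.1868  0.2518] tool x [ 0.006 -0.004 -1.   ] tool yaw 20.9 dyaw world -3.2 => turn about tool x 3.2 shift tool [ 0.0007  0.116  -0.2627] | 0.287
[-7.310e-01 -1.910e-01  1.935e+00  1.000e-03  1.390e+00 -1.095e+00]
```

Emit:
carry_out --motion '[0,0,0,0,0.0193,-0.0438,-1,0,0,0,0,0.0193,-0.0438,-1,0,0,0,0,0.0193,-0.0438,-1,0,0,0,0,0.0193,-0.0438,-1,0,0,0,0,0.0193,-0.0438,-1,0,0,0,0,0.0193,-0.0438,-1,3,0,0,0,0,0,-1]'

```text
time_s: 4.15
eef_pos: [0.3995, 0.1086, 0.2523]
eef_rot: [0.576, 0.418, 0.567, -0.415]
wrist_force: [-0.3, -1.4, -0.1]
opening: 0.998
```

```bash
python3 - <<'E'
from h import *
plan([.63,.08,.20],17.7);print(ctrl.get_obs()["q"].round(3))
im=ctrl.camera("scene");cv2.imwrite("pics/s1.png",cv2.resize(im[:330,100:460],None,fx=2,fy=1.8))
E
```

```text
pos [0.3995 0.1086 0.2523] tool x [ 0.013 -0.005 -1.   ] tool yaw 17.9 dyaw world -0.2 => turn about tool x 0.2 shift tool [0.0555 0.2101 0.0974] | 0.238
[-0.019 -0.231  1.967 -0.005  1.393 -0.33 ]
```

View pics/s1.png

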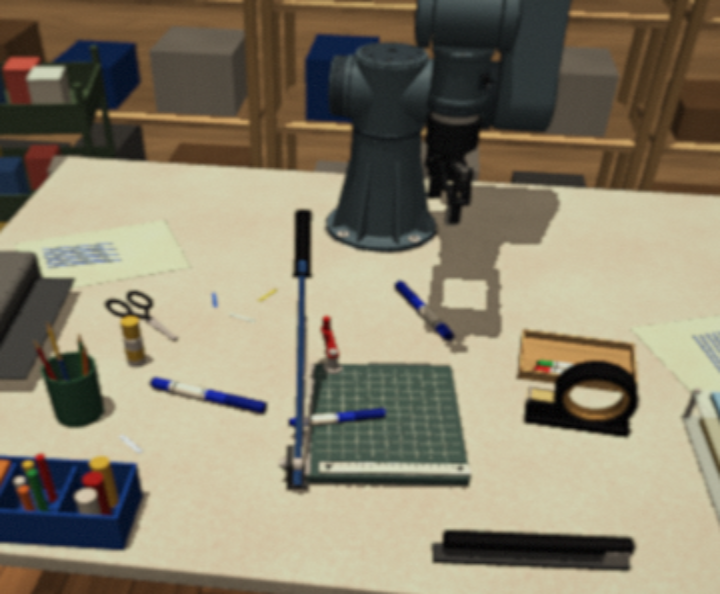

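The scene view shows the robot's links on its left (+y) side, so they stay clear of the raised blade arm. The marker is unchanged.

Emit:
carry_out --motion '[0,0,0,0.0093,0.035,0.0162,-1,0,0,0,0.0093,0.035,0.0162,-1,0,0,0,0.0093,0.035,0.0162,-1,0,0,0,0.0093,0.035,0.0162,-1,0,0,0,0.0093,0.035,0.0162,-1,0,0,0,0.0093,0.035,0.0162,-1,0,0,0,0,0,0,-1]'

```text
time_s: 4.9
eef_pos: [0.6391, 0.0721, 0.1978]
eef_rot: [0.578, 0.417, 0.565, -0.416]
wrist_force: [-0.4, 0.2, -0.2]
opening: 1.004
```

```bash
python3 - <<'E'
from h import *
c="wrist"; P=campose(c); im=ctrl.camera(c); cv2.imwrite("pics/w1.png",im)
for n in ["marker_blue","latch_pin","trimmer","blade_edge"]:
    print(n,[(round(d["conf"],2),w(P,d["point"]).round(3).tolist()) for d in ctrl.landmark_of(c,n)[:2]])
K=ctrl.camera_params(c)
for d in ctrl.trace(c,"marker_blue")[:2]:
    m=d["pixels"].astype(np.uint8); cs,_=cv2.findContours(m,0,2); k=max(cs,key=cv2.contourArea)[:,0]
    ct=k[::max(1,len(k)//80)]
    b=np.array([ray_z(c,P,q,.038)[:2]*1000 for q in ct],np.float32)
    r=cv2.minAreaRect(b); print(round(d["conf"],2),r, cv2.boxPoints(r).round().tolist())
plan([.651,.022,.15],17.7)
E
```

```text
marker_blue [(0.91, [0.613, -0.217, -0.004]), (0.86, [0.671, -0.015, 0.021])]
latch_pin [(0.76, [0.54, -0.035, 0.056])]
trimmer [(0.8, [0.645, 0.058, 0.002])]
blade_edge [(0.9, [0.668, -0.06, 0.107])]
0.89 ((396.7065124511719, 128.58229064941406), (69.97649383544922, 20.98676109313965), 30.055294036865234) [[361.0, 120.0], [372.0, 102.0], [432.0, 137.0], [422.0, 155.0]]
0.8 ((664.69970703125, -13.106483459472656), (16.666915893554688, 142.1531982421875), 18.186655044555664) [[635.0, 52.0], [679.0, -83.0], [695.0, -78.0], [650.0, 57.0]]
pos [0.6361 0.0747 0.2026] tool x [ 0.021 -0.008 -1.   ] tool yaw 18.0 dyaw world -0.3 => turn about tool x 0.3 shift tool [ 0.0534 -0.003   0.054 ] | 0.076
```

View pics/w1.png

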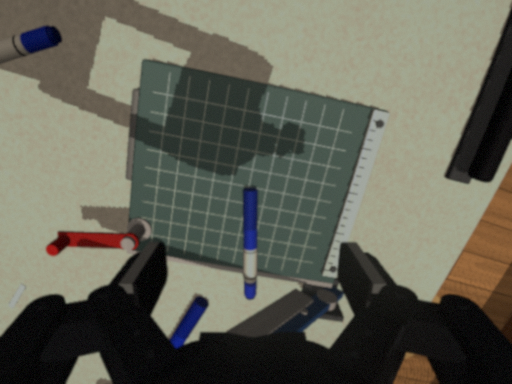

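The wrist view shows the marker at (250,240), its full length visible (142×17 mm measured, so it's the small one), with the blade at (270,312). I'll grip about 36 mm from its left end.

```bash
cat >> h.py <<'E'
def plan(pos,yaw):
    T=T_tool(); y=T[:3,1]; cur=np.degrees(np.arctan2(y[1],y[0])); yaw=cur+(yaw-cur+90)%180-90
    a=np.radians(yaw); G=np.array([[0,np.cos(a),np.sin(a)],[0,np.sin(a),-np.cos(a)],[-1,0,0]])
    rv=np.degrees(R.from_matrix(T[:3,:3].T@G).as_rotvec()); d=np.array(pos)-T[:3,3]
    print("pos",T[:3,3].round(4),"turn",rv.round(1),"shift in present axes",(T[:3,:3].T@d).round(4),"after turn",(G.T@d).round(4))
E
python3 -c "
from h import *
plan([.6535,.0205,.10],18)"
```

```text
pos [0.6361 0.0747 0.2026] turn [-0.   0.8 -1. ] shift in present axes [ 0.1034 -0.0019  0.0555] after turn [ 0.1026 -0.0002  0.0569]
```

Emit:
carry_out --motion '[0,0.8,-1.0,0,0,0,-1,0,0,0,0.0342,0,0.019,-1,0,0,0,0.0342,0,0.019,-1,0,0,0,0.0342,0,0.019,-1,0,0,0,0,0,0,-1]'

```text
time_s: 5.7
eef_pos: [0.6557, 0.021, 0.1057]
eef_rot: [0.575, 0.417, 0.57, -0.413]
wrist_force: [-0.2, -0.4, -0.7]
opening: 1.002
```

```bash
python3 -c "
from h import *
plan([.6535,.0205,.031],18)"
```

```text
pos [0.6557 0.021  0.1057] turn [ 0.2  0.1 -0.5] shift in present axes [ 0.0747 -0.0029 -0.0004] after turn [ 0.0747 -0.0022 -0.0002]
```

Emit:
carry_out --motion '[0,0,-0.5,0.025,-0.0012,0,-1,0,0,0,0.022,-0.001,0,-1,0,0,0,0.018,0,0,-1,0,0,0,0.005,0,0,-1,0,0,0,0,0,0,-1]'

```text
time_s: 6.2
eef_pos: [0.6573, 0.0219, 0.0417]
eef_rot: [0.576, 0.416, 0.57, -0.413]
wrist_force: [-0.2, 0.3, 0.7]
opening: 1.003
```

```bash
python3 -c "
from h import *
plan([.6535,.0205,.031],18)"
```

```text
pos [0.6573 0.0219 0.0417] turn [ 0.3  0.2 -0.4] shift in present axes [ 0.0107 -0.0042  0.0001] after turn [ 0.0107 -0.0041  0.0001]
```

Emit:
carry_out --motion '[0,0,-0.4,0.0107,-0.004,0,-1,0,0,0,0.002,-0.001,0,-1,0,0,0,0,0,0,1,0,0,0,0,0,0,1,0,0,0,0,0,0,1,0,0,0,0,0,0,1,0,0,0,0,0,0,1,0,0,0,0,0,0,1]'

```text
time_s: 7.0
eef_pos: [0.6556, 0.0204, 0.0333]
eef_rot: [0.576, 0.414, 0.57, -0.414]
wrist_force: [-0.2, 0.4, 0.4]
opening: 0.161
```

```bash
python3 -c "
from h import *
print(ctrl.get_obs()['opening'])
plan([.6285,.0955,.036],18)"
```

```text
0.1610006962675355
pos [0.6556 0.0204 0.0333] turn [ 0.3  0.4 -0.4] shift in present axes [-0.0032 -0.0021 -0.0798] after turn [-0.0027 -0.0026 -0.0798]
```

Opening is 0.16 (about 14 mm), so the marker is held. Drawing it out along its axis, to the left.

Emit:
carry_out --motion '[0,0,0,-0.002,0,-0.015,1,0,0,0,0,0,-0.025,1,0,0,0,0,0,-0.03,1,0,0,0,0,0,-0.03,1,0,0,0,-0.02,0,-0.02,1,0,0,0,-0.04,0,0,1,0,0,0,-0.04,0,0,1,0,0,0,0,0,0,1]'

```text
time_s: 7.8
eef_pos: [0.61, 0.146, 0.1352]
eef_rot: [0.574, 0.413, 0.572, -0.415]
wrist_force: [1.2, 0.3, 0.3]
opening: 0.158
```

```bash
python3 - <<'E'
from h import *
print(ctrl.get_obs()['opening'])
c="scene";P=campose(c);ctrl.camera(c)
print([(round(d["conf"],2),w(P,d["point"]).round(3).tolist()) for d in ctrl.landmark_of(c,"marker_blue")[:3]])
for d in ctrl.trace(c,"tray")[:1]:
    k=max(cv2.findContours(d["pixels"].astype(np.uint8),0,2)[0],key=cv2.contourArea)[:,0]
    r=cv2.minAreaRect(np.array([ray_z(c,P,q,.02)[:2]*1000 for q in k[::3]],np.float32)); print(r,cv2.boxPoints(r).round().tolist())
c="top";P=campose(c);ctrl.camera(c)
print([(round(d["conf"],2),w(P,d["point"]).round(3).tolist()) for d in ctrl.landmark_of(c,"marker_blue")[:3]])
for n in ["tray","marker_red","marker_green"]:
  for d in ctrl.trace(c,n)[:1]:
    k=max(cv2.findContours(d["pixels"].astype(np.uint8),0,2)[0],key=cv2.contourArea)[:,0]
    r=cv2.minAreaRect(np.array([ray_z(c,P,q,.022 if n=="tray" else .012)[:2]*1000 for q in k[::3]],np.float32)); print(n,r,cv2.boxPoints(r).round().tolist())
plan([.42,.31,.20],-6)
E
```

```text
0.15827822563199834
[(0.6, [0.613, -0.215, -0.001]), (0.53, [0.325, 0.099, 0.001]), (0.5, [0.616, 0.112, 0.131])]
((449.9335632324219, 345.8502197265625), (181.97035217285156, 141.58470153808594), 87.47618865966797) [[375.0, 258.0], [517.0, 252.0], [525.0, 434.0], [383.0, 440.0]]
[(0.78, [0.613, -0.216, 0.0]), (0.64, [0.618, 0.105, 0.118]), (0.57, [0.324, 0.102, 0.003])]
marker_green ((541.3155517578125, -358.609619140625), (30.509017944335938, 62.016456604003906), 25.734493255615234) [[514.0, -337.0], [541.0, -393.0], [569.0, -380.0], [542.0, -324.0]]
pos [0.6061 0.1438 0.1273] turn [24.2  0.2  0.7] shift in present axes [-0.0712 -0.1256 -0.2161] after turn [-0.0727 -0.2024 -0.1458]
```

Emit:
carry_out --motion '[8.1,0,0,-0.025,0,0,1,8.1,0,0,-0.025,0,0,1,8.1,0,0,-0.025,0,0,1,0,0,0,0,-0.0297,-0.0317,1,0,0,0,0,-0.0297,-0.0317,1,0,0,0,0,-0.0297,-0.0317,1,0,0,0,0,-0.0297,-0.0317,1,0,0,0,0,-0.0297,-0.0317,1,0,0,0,0,-0.0297,-0.0317,1,0,0,0,0,0,0,1]'

```text
time_s: 9.2
eef_pos: [0.4483, 0.3583, 0.1985]
eef_rot: [-0.461, -0.525, -0.469, 0.54]
wrist_force: [0.3, -0.3, 0.1]
opening: 0.161
```

```bash
python3 - <<'E'
from h import *
c="wrist";P=campose(c);im=ctrl.camera(c);cv2.imwrite("pics/w2.png",im)
for n in ["marker_blue","tray","tray_in","marker_green","marker_red"]:
    print(n,[(round(d["conf"],2),w(P,d["point"]).round(3).tolist()) for d in ctrl.landmark_of(c,n)[:2]])
for n in ["tray","marker_green"]:
  for d in ctrl.trace(c,n)[:1]:
    k=max(cv2.findContours(d["pixels"].astype(np.uint8),0,2)[0],key=cv2.contourArea)[:,0]
    r=cv2.minAreaRect(np.array([ray_z(c,P,q,.022 if n=="tray" else .012)[:2]*1000 for q in k[::5]],np.float32)); print(n,r,cv2.boxPoints(r).round().tolist())
plan([.4225,.386,.20],-6)
E
```

```text
marker_blue [(0.63, [0.447, 0.322, 0.188])]
tray [(0.85, [0.442, 0.344, -0.002])]
tray_in [(0.82, [0.442, 0.347, -0.0])]
marker_green [(0.73, [0.47, 0.351, 0.005])]
marker_red [(0.96, [0.486, 0.344, 0.005])]
tray ((443.6593933105469, 348.1417236328125), (175.95889282226562, 118.09186553955078), 84.83194732666016) [[377.0, 266.0], [495.0, 255.0], [510.0, 430.0], [393.0, 441.0]]
marker_green ((468.45843505859375, 351.69635009765625), (139.7299346923828, 17.42374038696289), 83.51850891113281) [[452.0, 283.0], [469.0, 281.0], [485.0, 420.0], [468.0, 422.0]]
pos [0.4528 0.3537 0.1991] turn [-2.1  0.5  1.2] shift in present axes [-0.0004 -0.0345 -0.0277] after turn [-0.0009 -0.0335 -0.0289]
```

View pics/w2.png

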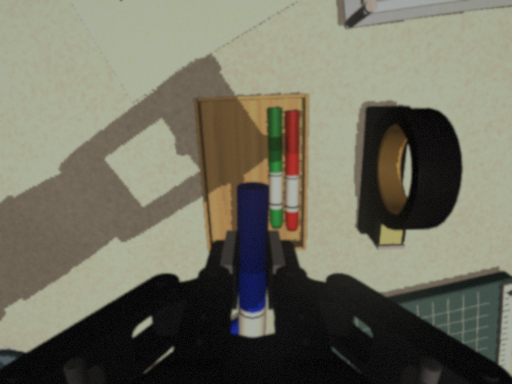

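The wrist view shows the tray at (252,170), its left half free, green and red pens at (275,165) and (292,170), and the marker held along the tray.

Emit:
carry_out --motion '[-2.1,0.5,1.2,0,0,0,1,0,0,0,0.025,-0.0175,-0.0155,1,0,0,0,0.03,-0.0175,-0.0155,1,0,0,0,0.03,0,0,1,0,0,0,0.03,0,0,1,0,0,0,0.015,0,0,1,0,0,0,0,0,0,1]'

```text
time_s: 10.3
eef_pos: [0.4275, 0.3855, 0.0669]
eef_rot: [0.471, 0.53, 0.47, -0.525]
wrist_force: [-0.6, -0.7, 0.2]
opening: 0.165
```

```bash
python3 -c "
from h import *
plan([.4225,.386,.014],-5.7)"
```

```text
pos [0.4275 0.3855 0.0669] turn [-0.9 -0.2 -0.3] shift in present axes [ 0.0529 -0.0053  0.0002] after turn [ 0.0529 -0.005  -0.    ]
```

Emit:
carry_out --motion '[-0.9,0,-0.3,0.02,-0.005,0,1,0,0,0,0.02,-0.001,0,1,0,0,0,0.012,0,0,1,0,0,0,0.006,0,0,1,0,0,0,0,0,0,1]'

```text
time_s: 10.8
eef_pos: [0.4273, 0.3864, 0.0118]
eef_rot: [0.473, 0.529, 0.474, -0.522]
wrist_force: [-0.4, 0.2, 0.8]
opening: 0.157
```

```bash
python3 -c "
from h import *
print(ctrl.get_obs()['wrist_force'])
plan([.4225,.386,.014],-5.7)"
```

```text
[-0.36554135  0.16987909  0.7902167 ]
pos [0.4273 0.3864 0.0118] turn [-0.2 -0.4 -0.4] shift in present axes [-0.0023 -0.0047  0.0009] after turn [-0.0022 -0.0047  0.0009]
```

Emit:
carry_out --motion '[0,0,0,0,0,0,0.35,0,0,0,0,0,0,0.35,0,0,0,0,0,0,0.35,0,0,0,-0.01,0,0,0.35,0,0,0,-0.03,0,0,0.35,0,0,0,-0.04,0,0,0.35,0,0,0,-0.05,0,0,0.35,0,0,0,-0.05,0,0,0.35,0,0,0,0,0,0,1]'

```text
time_s: 11.7
eef_pos: [0.4265, 0.3854, 0.2041]
eef_rot: [0.474, 0.53, 0.473, -0.52]
wrist_force: [0.7, 0.3, 0.2]
opening: 0.169
```

```bash
python3 - <<'E'
from h import *
c="wrist";P=campose(c);im=ctrl.camera(c);cv2.imwrite("pics/w3.png",im)
for n in ["marker_blue","tray_in","marker_green"]:
    print(n,[(round(d["conf"],2),w(P,d["point"]).round(3).tolist()) for d in ctrl.landmark_of(c,n)[:2]])
for n in ["marker_blue"]:
  for d in ctrl.trace(c,n)[:2]:
    k=max(cv2.findContours(d["pixels"].astype(np.uint8),0,2)[0],key=cv2.contourArea)[:,0]
    r=cv2.minAreaRect(np.array([ray_z(c,P,q,.016)[:2]*1000 for q in k[::5]],np.float32)); print(n,r)
for c in ["top","scene"]:
    P=campose(c);ctrl.camera(c)
    for n in ["handle_top","latch_pin","latch_knob","trimmer","blade_edge"]:
        print(c,n,[(round(d["conf"],2),w(P,d["point"]).round(3).tolist()) for d in ctrl.landmark_of(c,n)[:2]])
plan([.40,.10,.30],-5.7)
E
```

```text
marker_blue [(0.86, [0.428, 0.352, 0.002]), (0.27, [0.487, 0.341, 0.001])]
tray_in [(0.62, [0.441, 0.348, 0.003])]
marker_green [(0.95, [0.469, 0.35, 0.004])]
marker_blue ((424.9523620605469, 350.66729736328125), (139.33201599121094, 13.735066413879395), 83.87531280517578)
marker_blue ((400.40887451171875, 154.5337371826172), (11.458719253540039, 13.989385604858398), 38.869651794433594)
top handle_top [(0.67, [0.557, -0.077, 0.285])]
top latch_pin [(0.78, [0.535, -0.034, 0.054])]
top latch_knob [(0.66, [0.469, -0.052, 0.08])]
top trimmer [(0.83, [0.642, 0.053, -0.001]), (0.43, [0.666, -0.057, 0.103])]
top blade_edge [(0.74, [0.668, -0.06, 0.104]), (0.6, [0.538, -0.035, 0.054])]
scene handle_top [(0.83, [0.557, -0.077, 0.283])]
scene latch_pin [(0.85, [0.536, -0.037, 0.055]), (0.5, [0.404, -0.367, 0.001])]
scene latch_knob [(0.61, [0.466, -0.05, 0.082])]
scene trimmer [(0.88, [0.637, 0.056, 0.002])]
scene blade_edge [(0.59, [0.669, -0.058, 0.108]), (0.42, [0.536, -0.037, 0.052])]
pos [0.4226 0.3829 0.1947] turn [-0.2 -0.1  0.1] shift in present axes [-0.1056  0.0064  0.2836] after turn [-0.1053  0.0056  0.2837]
```

View pics/w3.png

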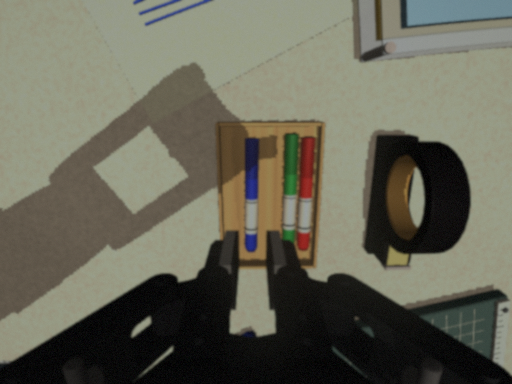

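The wrist view shows the blue marker lying flat at (252,195) in the free half, parallel to the green and red pens. Measured middle is about 17 mm to −x of the tray centre and aligned to within a degree. Next is the blade arm.

```bash
cat >> h.py <<'E'
YT=7.0
def loc(x,y,z):
    a=np.radians(YT); return np.array([.642+np.cos(a)*x-np.sin(a)*y,.055+np.sin(a)*x+np.cos(a)*y,z])
def hp(a,s=.345,off=.010): return loc(.12-s*np.cos(a)+.009*np.sin(a)+off,-.122,.04+s*np.sin(a)+.009*np.cos(a))
E
python3 - <<'E'
from h import *
for a in [.81,.6,.4,.2,0]: print(a,hp(a).round(3))
plan([.42,.15,.36],7); plan(hp(.81)+[0,0,.06],7)
E
```

```text
0.81 [ 0.556 -0.078  0.296]
0.6 [ 0.508 -0.084  0.242]
0.4 [ 0.474 -0.089  0.183]
0.2 [ 0.452 -0.091  0.117]
0 [ 0.443 -0.092  0.049]
pos [0.4226 0.3829 0.1947] turn [-12.9  -0.1   0.1] shift in present axes [-0.1656  0.021   0.2317] after turn [-0.1653 -0.031   0.2308]
pos [0.4226 0.3829 0.1947] turn [-12.9  -0.1   0.1] shift in present axes [-0.1623  0.1801  0.4449] after turn [-0.1614  0.0764  0.4742]
```

Emit:
carry_out --motion '[-6.4,0,0,-0.035,0,0,1,-6.4,0,0,-0.035,0,0,1,0,0,0,-0.016,-0.005,0.039,1,0,0,0,-0.016,-0.005,0.039,1,0,0,0,-0.016,-0.005,0.039,1,0,0,0,-0.016,-0.005,0.039,1,0,0,0,-0.016,-0.005,0.039,1,0,0,0,-0.016,-0.005,0.039,1,0,0,0,0,0,0,1]'

```text
time_s: 13.45
eef_pos: [0.4228, 0.1389, 0.3672]
eef_rot: [0.533, 0.465, 0.532, -0.466]
wrist_force: [0.1, -0.4, -0.2]
opening: -0.0
```

```bash
python3 - <<'E'
from h import *
plan(hp(.81)+[0,0,.045],7)
E
```

```text
pos [0.4228 0.1389 0.3672] turn [0.7 0.1 0. ] shift in present axes [0.0266 0.1033 0.2331] after turn [0.0261 0.106  0.232 ]
```

Emit:
carry_out --motion '[0.7,0,0,0,0,0.04,1,0,0,0,0,0.018,0.04,1,0,0,0,0,0.018,0.04,1,0,0,0,0,0.018,0.038,1,0,0,0,0,0.026,0.038,1,0,0,0,0.006,0.026,0.036,1,0,0,0,0.008,0,0,1,0,0,0,0,0,0,1]'

```text
time_s: 14.25
eef_pos: [0.5619, -0.0832, 0.3523]
eef_rot: [0.531, 0.469, 0.529, -0.467]
wrist_force: [0.0, 0.9, -0.7]
opening: -0.002
```

```bash
python3 - <<'E'
from h import *
plan(hp(.81)+[0,0,.01],7); plan(hp(.7),7)
c="scene";im=ctrl.camera(c);cv2.imwrite("pics/s2.png",cv2.resize(im[60:300,170:370],None,fx=3,fy=2.5))
E
```

```text
pos [ 0.5619 -0.0832  0.3523] turn [ 0.1 -0.1 -0.2] shift in present axes [ 0.0462 -0.0052 -0.0054] after turn [ 0.0462 -0.005  -0.0054]
pos [ 0.5619 -0.0832  0.3523] turn [ 0.1 -0.1 -0.2] shift in present axes [ 0.083  -0.0321 -0.0054] after turn [ 0.0832 -0.0317 -0.0054]
```

View pics/s2.png

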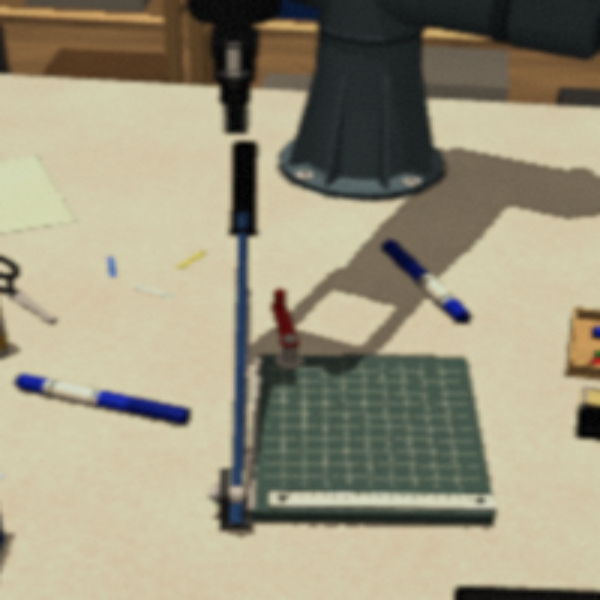

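The fingertips are above the handle, about 5 mm to its right, which matches the computed correction.

Emit:
carry_out --motion '[0,0,0,0.02,-0.003,-0.005,1,0,0,0,0.02,-0.003,0,1,0,0,0,0.015,-0.002,0,1,0,0,0,0,0,0,1]'

```text
time_s: 14.7
eef_pos: [0.5527, -0.0738, 0.2995]
eef_rot: [0.534, 0.469, 0.529, -0.464]
wrist_force: [-0.0, 0.5, -0.2]
opening: 0.003
```

```bash
python3 - <<'E'
from h import *
for a in [.7,.6,.5,.4]: plan(hp(a),7)
E
```

```text
pos [ 0.5527 -0.0738  0.2995] turn [ 0.4  0.  -0.5] shift in present axes [ 0.0301 -0.024   0.0048] after turn [ 0.0304 -0.0237  0.0051]
pos [ 0.5527 -0.0738  0.2995] turn [ 0.4  0.  -0.5] shift in present axes [ 0.0568 -0.0459  0.0047] after turn [ 0.0573 -0.0453  0.0051]
pos [ 0.5527 -0.0738  0.2995] turn [ 0.4  0.  -0.5] shift in present axes [ 0.0856 -0.0649  0.0045] after turn [ 0.0862 -0.0641  0.0051]
pos [ 0.5527 -0.0738  0.2995] turn [ 0.4  0.  -0.5] shift in present axes [ 0.1161 -0.081   0.0043] after turn [ 0.1169 -0.0799  0.0051]
```

Emit:
carry_out --motion '[0.4,0,-0.5,0.015,-0.0118,0.002,1,0,0,0,0.015,-0.0118,0.0015,1,0,0,0,0.015,-0.0118,0,1,0,0,0,0.015,-0.0112,0,1]'

```text
time_s: 15.1
eef_pos: [0.5108, -0.0803, 0.2482]
eef_rot: [0.537, 0.469, 0.525, -0.464]
wrist_force: [0.5, -0.7, 1.7]
opening: -0.003
```

```bash
python3 - <<'E'
from h import *
print(ctrl.get_obs()["wrist_force"].round(1))
for a in [.5,.4,.3,.2]: plan(hp(a),7)
E
```

```text
[ 0.5 -0.7  1.7]
pos [ 0.5108 -0.0803  0.2482] turn [ 0.4  0.5 -1. ] shift in present axes [ 0.0345 -0.0224  0.0033] after turn [ 0.0349 -0.0217  0.0037]
pos [ 0.5108 -0.0803  0.2482] turn [ 0.4  0.5 -1. ] shift in present axes [ 0.0649 -0.0387  0.0029] after turn [ 0.0655 -0.0376  0.0037]
pos [ 0.5108 -0.0803  0.2482] turn [ 0.4  0.5 -1. ] shift in present axes [ 0.0968 -0.0519  0.0026] after turn [ 0.0976 -0.0502  0.0037]
pos [ 0.5108 -0.0803  0.2482] turn [ 0.4  0.5 -1. ] shift in present axes [ 0.1298 -0.0619  0.0023] after turn [ 0.1308 -0.0596  0.0037]
```

Emit:
carry_out --motion '[0.4,0.5,-1.0,0.0175,-0.011,0.002,1,0,0,0,0.0175,-0.011,0.001,1,0,0,0,0.0155,-0.0085,0,1,0,0,0,0.0155,-0.0085,0,1,0,0,0,0.016,-0.0065,0,1,0,0,0,0.016,-0.0065,0,1,0,0,0,0.0165,-0.005,0,1,0,0,0,0.0165,-0.005,0,1]'

```text
time_s: 15.9
eef_pos: [0.4518, -0.0894, 0.1206]
eef_rot: [0.534, 0.47, 0.527, -0.466]
wrist_force: [1.5, 0.1, 0.9]
opening: 0.0
```

```bash
python3 - <<'E'
from h import *
print(ctrl.get_obs()["wrist_force"].round(1))
for a in [.2,.1,0]: plan(hp(a),7)
c="top";P=campose(c);ctrl.camera(c)
for n in ["handle_top","blade_edge","latch_knob"]: print(n,[(round(d["conf"],2),w(P,d["point"]).round(3).tolist()) for d in ctrl.landmark_of(c,n)[:2]])
E
```

```text
[1.5 0.1 0.9]
pos [ 0.4518 -0.0894  0.1206] turn [ 0.2  0.2 -0.6] shift in present axes [ 0.0033 -0.      0.0019] after turn [0.0033 0.     0.0019]
pos [ 0.4518 -0.0894  0.1206] turn [ 0.2  0.2 -0.6] shift in present axes [ 0.0372 -0.0064  0.0017] after turn [ 0.0372 -0.006   0.0019]
pos [ 0.4518 -0.0894  0.1206] turn [ 0.2  0.2 -0.6] shift in present axes [ 0.0715 -0.0094  0.0016] after turn [ 0.0716 -0.0087  0.0019]
handle_top []
blade_edge [(0.76, [0.648, -0.059, 0.033])]
latch_knob [(0.74, [0.468, 0.353, 0.0])]
```

Emit:
carry_out --motion '[0,0.2,-0.6,0.018,-0.003,0.001,1,0,0,0,0.018,-0.003,0.001,1,0,0,0,0.016,-0.002,0,1,0,0,0,0.014,-0.001,0,1,0,0,0,0.006,0,0,1,0,0,0,0.003,0,0,1]'

```text
time_s: 16.7
eef_pos: [0.4516, -0.0952, 0.0526]
eef_rot: [0.535, 0.469, 0.526, -0.466]
wrist_force: [-0.1, 0.4, 0.9]
opening: 0.002
```

```bash
python3 - <<'E'
from h import *
print(ctrl.get_obs()["wrist_force"].round(1))
for a in [0]: plan(hp(a),7)
E
```

```text
[-0.1  0.4  0.9]
pos [ 0.4516 -0.0952  0.0526] turn [ 0.3  0.4 -0.7] shift in present axes [ 0.0035 -0.0078 -0.004 ] after turn [ 0.0036 -0.0077 -0.0039]
```

Emit:
carry_out --motion '[0,0.3,-0.6,0.006,-0.003,-0.003,1,0,0,0,0.006,0,0,1,0,0,0,0.004,0,0,1]'

```text
time_s: 17.0
eef_pos: [0.4511, -0.0941, 0.0479]
eef_rot: [0.532, 0.465, 0.531, -0.468]
wrist_force: [-24.5, 7.1, 53.0]
opening: -0.004
```

The arm met its stop: the force jumped to 53 N with the tip at 48 mm. Backing off and checking.

Emit:
carry_out --motion '[0,0,0,-0.015,0,0,1,0,0,0,-0.04,0,0,1,0,0,0,-0.04,0,0,0.36,0,0,0,-0.035,0,0,0.36,8.4,0,0,0,0,0,0.36,8.4,0,0,0,0,0,0.36,8.4,0,0,0,0,0,0.36,8.4,0,0,0,0,0,0.36,8.4,0,0,0,0,0,0.36]'

```text
time_s: 17.9
eef_pos: [0.4554, -0.0937, 0.1933]
eef_rot: [0.328, 0.63, 0.319, -0.627]
wrist_force: [0.2, 0.6, -1.0]
opening: 0.322
```

Emit:
carry_out --motion '[8.4,0,0,0,0,0,0.36,8.4,0,0,0,0,0,0.36,8.4,0,0,0,0,0,0.36,8.4,0,0,0,0,0,0.36,8.4,0,0,0,0,0,0.36,0,0,0,0,0,0,0.36]'

```text
time_s: 18.5
eef_pos: [0.4571, -0.0934, 0.197]
eef_rot: [0.075, 0.708, 0.066, -0.699]
wrist_force: [0.2, -0.7, 0.4]
opening: 0.325
```

```bash
cat >> h.py <<'E'
PIN=np.array([.536,-.0345])
def kn(phi,z=.066,r=.07):
    d=np.radians(YT+270-phi); return [PIN[0]+r*np.cos(d),PIN[1]+r*np.sin(d),z], YT-phi
E
python3 - <<'E'
from h import *
print(ctrl.get_obs()["opening"])
c="scene";P=campose(c);im=ctrl.camera(c);cv2.imwrite("pics/s3.png",cv2.resize(im[60:300,170:370],None,fx=3,fy=2.5))
for n in ["handle_top","blade_edge","latch_knob","latch_pin"]: print(n,[(round(d["conf"],2),w(P,d["point"]).round(3).tolist()) for d in ctrl.landmark_of(c,n)[:2]])
c="wrist";P=campose(c);im=ctrl.camera(c)
for n in ["handle_top","latch_knob","latch_pin"]: print(n,[(round(d["conf"],2),w(P,d["point"]).round(3).tolist()) for d in ctrl.landmark_of(c,n)[:2]])
print(kn(84)); plan(kn(84,.12)[0],kn(84)[1])
E
```

```text
0.32462973250423327
handle_top [(0.98, [0.447, -0.09, 0.047])]
blade_edge [(0.78, [0.654, -0.06, 0.005])]
latch_knob [(0.46, [0.469, -0.05, 0.081])]
latch_pin [(0.96, [0.537, -0.037, 0.052])]
handle_top [(0.57, [0.448, -0.09, 0.05])]
latch_knob [(0.64, [0.468, -0.053, 0.087])]
latch_pin [(0.79, [0.538, -0.032, 0.055])]
([np.float64(0.4677940954650336), np.float64(-0.05024657380407055), 0.066], -77.0)
pos [ 0.4568 -0.0934  0.1965] turn [-1.5 -0.6 -0.8] shift in present axes [ 0.0761 -0.0411 -0.0185] after turn [ 0.0765 -0.0396 -0.0204]
```

View pics/s3.png

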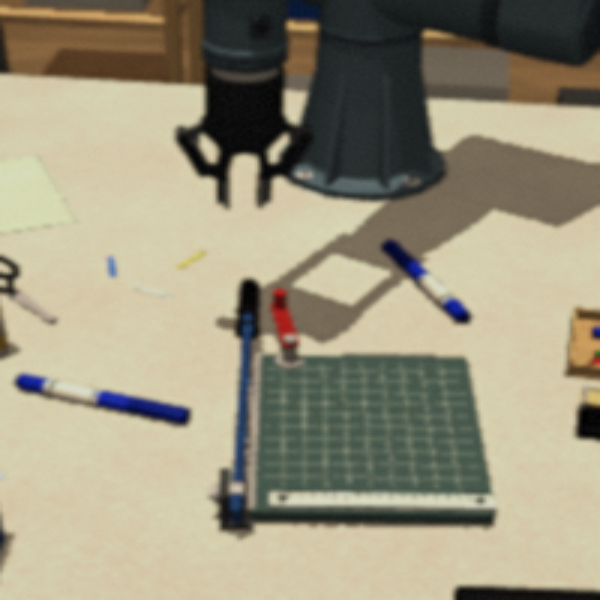

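The scene view shows the arm down along the bed's edge, with the handle at (248,300) and its top at z ≈ 48 mm. The red latch is still open, its knob at (280,297). Moving over the knob.

Emit:
carry_out --motion '[-1.5,-0.6,-0.8,0.01,0,0,0.36,0,0,0,0.03,-0.022,-0.0115,0.36,0,0,0,0.03,-0.02,-0.01,0.36,0,0,0,0,0,0,0.36]'

```text
time_s: 19.35
eef_pos: [0.4702, -0.0481, 0.126]
eef_rot: [0.082, 0.704, 0.08, -0.701]
wrist_force: [-0.6, -0.4, -0.6]
opening: 0.318
```

```bash
python3 - <<'E'
from h import *
plan(kn(84,.064)[0],kn(84)[1])
E
```

```text
pos [ 0.4702 -0.0481  0.126 ] turn [ 0.1 -0.2 -0.2] shift in present axes [0.062  0.0013 0.003 ] after turn [0.062  0.0015 0.0028]
```

Emit:
carry_out --motion '[0,0,0,0.025,0.001,0.002,0.36,0,0,0,0.02,0,0.001,0.36,0,0,0,0.015,0,0,0.36,0,0,0,0.005,0,0,0.36]'

```text
time_s: 19.75
eef_pos: [0.4706, -0.0524, 0.0632]
eef_rot: [0.084, 0.705, 0.08, -0.699]
wrist_force: [0.4, 1.0, -0.1]
opening: 0.318
```

```bash
python3 - <<'E'
from h import *
print(ctrl.get_obs()["wrist_force"].round(1))
plan(kn(84,.064)[0],kn(84)[1]); plan(kn(76,.064)[0],kn(76)[1])
G0=None
prev=None
from math import *
for phi in range(84,-9,-8):
    p,y=kn(phi); 
r=.07;d=radians(8); print("step 8deg in tool axes: tangential",r*sin(d),"radial",r*(1-cos(d)), "sign check below")
import numpy as np
p0,y0=kn(84);p1,_=kn(76);a=radians(y0);G=np.array([[0,cos(a),sin(a)],[0,sin(a),-cos(a)],[-1,0,0]]);print(G.T@(np.array(p1)-p0))
E
```

```text
[ 0.4  1.  -0.1]
pos [ 0.4706 -0.0524  0.0632] turn [ 0.4 -0.4 -0.4] shift in present axes [-0.0009 -0.0027  0.0022] after turn [-0.0008 -0.0027  0.0022]
pos [ 0.4706 -0.0524  0.0632] turn [-7.6 -0.4 -0.4] shift in present axes [-0.0008  0.007   0.0016] after turn [-0.0008  0.0067  0.0025]
step 8deg in tool axes: tangential 0.009742117067204582 radial 0.0006812351880900747 sign check below
[ 0.          0.00974212 -0.00068124]
```

Emit:
carry_out --motion '[-7.6,-0.4,-0.4,-0.0005,0.0075,0.0015,0.36,-8,0,0,0,0.0097,-0.0007,0.36,-8,0,0,0,0.0097,-0.0007,0.36,-8,0,0,0,0.0097,-0.0007,0.36]'

```text
time_s: 20.15
eef_pos: [0.487, -0.086, 0.0665]
eef_rot: [-0.277, -0.65, -0.278, 0.651]
wrist_force: [-0.5, 0.7, -0.5]
opening: 0.318
```

```bash
python3 - <<'E'
from h import *
print(ctrl.get_obs()["wrist_force"].round(1))
plan(kn(52,.064)[0],kn(52)[1]); plan(kn(44,.064)[0],kn(44)[1])
E
```

```text
[-0.5  0.7 -0.5]
pos [ 0.487  -0.086   0.0665] turn [1.2 0.1 0.1] shift in present axes [ 0.0025 -0.0018 -0.0011] after turn [ 0.0025 -0.0018 -0.0011]
pos [ 0.487  -0.086   0.0665] turn [-6.8  0.1  0.1] shift in present axes [ 0.0025  0.008  -0.0016] after turn [ 0.0025  0.0081 -0.0006]
```

Emit:
carry_out --motion '[-6.8,0,0,0.0025,0.008,-0.0016,0.36,-8,0,0,0,0.0097,-0.0007,0.36,-8,0,0,0,0.0097,-0.0007,0.36]'

```text
time_s: 20.45
eef_pos: [0.5124, -0.1024, 0.0675]
eef_rot: [-0.405, -0.579, -0.405, 0.58]
wrist_force: [-1.5, 1.4, -1.0]
opening: 0.319
```

```bash
python3 - <<'E'
from h import *
print(ctrl.get_obs()["wrist_force"].round(1))
plan(kn(28,.064)[0],kn(28)[1]); plan(kn(20,.064)[0],kn(20)[1])
E
```

```text
[-1.5  1.4 -1. ]
pos [ 0.5124 -0.1024  0.0675] turn [1. 0. 0.] shift in present axes [ 0.0035 -0.0023 -0.0019] after turn [ 0.0035 -0.0023 -0.0019]
pos [ 0.5124 -0.1024  0.0675] turn [-7.  0.  0.] shift in present axes [ 0.0034  0.0075 -0.0024] after turn [ 0.0035  0.0077 -0.0015]
```

Emit:
carry_out --motion '[-7,0,0,0.0035,0.0077,-0.0022,0.36,-8,0,0,0,0.0097,-0.0007,0.36,-8,0,0,0,0.0097,-0.0007,0.36,-3,0,0,0,0.005,0,0.36]'

```text
time_s: 20.85
eef_pos: [0.5473, -0.1079, 0.0689]
eef_rot: [0.531, 0.467, 0.53, -0.468]
wrist_force: [-1.3, 0.1, 0.3]
opening: 0.319
```

```bash
python3 - <<'E'
from h import *
print(ctrl.get_obs()["wrist_force"].round(1))
plan(kn(0,.064)[0],kn(0)[1]); plan(kn(-6,.064)[0],kn(0)[1])
E
```

```text
[-1.3  0.1  0.3]
pos [ 0.5473 -0.1079  0.0689] turn [ 0.2  0.2 -0. ] shift in present axes [ 0.0049 -0.0023 -0.0043] after turn [ 0.0049 -0.0023 -0.0043]
pos [ 0.5473 -0.1079  0.0689] turn [ 0.2  0.2 -0. ] shift in present axes [ 0.0049  0.005  -0.0046] after turn [ 0.0049  0.005  -0.0047]
```

Emit:
carry_out --motion '[0,0,0,0.003,0.004,-0.003,0.36,0,0,0,0,0.003,0,0.36,0,0,0,0,0.003,0,0.36]'

```text
time_s: 21.15
eef_pos: [0.5531, -0.1053, 0.0667]
eef_rot: [0.529, 0.464, 0.532, -0.471]
wrist_force: [-12.9, -4.3, 5.5]
opening: 0.322
```

Emit:
carry_out --motion '[0,0,0,0,0.003,0,0.36,0,0,0,0,-0.006,0,0.36,0,0,0,0,0,0,0.36]'

```text
time_s: 21.45
eef_pos: [0.5466, -0.1065, 0.0672]
eef_rot: [0.526, 0.464, 0.533, -0.474]
wrist_force: [0.3, 0.1, -0.1]
opening: 0.319
```

```bash
python3 - <<'E'
from h import *
print(ctrl.get_obs()["wrist_force"].round(1))
plan(kn(0,.064)[0],kn(0)[1])
E
```

```text
[ 0.3  0.1 -0.1]
pos [ 0.5466 -0.1065  0.0672] turn [-0.1  0.1  1. ] shift in present axes [ 0.0032 -0.0017 -0.0028] after turn [ 0.0032 -0.0018 -0.0028]
```

Stop felt and the fingers are now centred and unloaded. Lifting straight up and retreating for a check.

Emit:
carry_out --motion '[0,0,0,-0.01,0,0,0.36,0,0,0,-0.03,0,0,0.36,0,0,0,-0.04,0,0,0.36,0,0,0,-0.04,0,0,0.36,0,0,0,-0.04,0,0,0.36,0,0,0,0,-0.04,0,0.36,0,0,0,0,-0.04,0,0.36,0,0,0,0,-0.04,0,0.36,0,0,0,0,0,0,0.36]'

```text
time_s: 22.35
eef_pos: [0.4319, -0.1204, 0.2454]
eef_rot: [0.531, 0.467, 0.527, -0.472]
wrist_force: [-0.0, 0.6, -0.6]
opening: 0.318
```

```bash
python3 - <<'E'
from h import *
for c in ["top","scene"]:
    P=campose(c);im=ctrl.camera(c)
    if c=="scene": cv2.imwrite("pics/s4.png",cv2.resize(im[100:300,150:430],None,fx=2.8,fy=2.8))
    for n in ["handle_top","blade_edge","latch_knob","latch_pin","marker_blue","tray_in","tape_dispenser","scissors","glue_stick","pencil_cup"]: print(c,n,[(round(d["conf"],2),w(P,d["point"]).round(3).tolist()) for d in ctrl.landmark_of(c,n)[:2]])
print(kn(0)[0], ctrl.get_obs()["time_s"])
E
```

```text
top handle_top [(0.68, [0.446, -0.088, 0.047])]
top blade_edge [(0.77, [0.654, -0.06, 0.007])]
top latch_knob []
top latch_pin []
top marker_blue [(0.76, [0.325, 0.103, 0.004])]
top tray_in [(0.88, [0.441, 0.348, 0.003])]
top tape_dispenser [(0.8, [0.59, 0.334, -0.003])]
top scissors [(0.93, [0.405, -0.374, -0.003]), (0.26, [0.448, -0.087, 0.048])]
top glue_stick [(0.65, [0.53, -0.342, -0.002])]
top pencil_cup [(0.57, [0.673, -0.397, 0.001]), (0.43, [0.422, 0.35, 0.003])]
scene handle_top [(0.81, [0.446, -0.086, 0.046])]
scene blade_edge [(0.86, [0.652, -0.06, 0.004])]
scene latch_knob [(0.61, [0.544, -0.102, 0.082])]
scene latch_pin [(0.9, [0.536, -0.037, 0.05])]
scene marker_blue [(0.83, [0.612, -0.216, 0.001]), (0.78, [0.419, 0.352, 0.007])]
scene tray_in [(0.65, [0.443, 0.35, 0.005]), (0.65, [0.595, 0.333, 0.001])]
scene tape_dispenser [(0.91, [0.592, 0.332, -0.0])]
scene scissors [(0.79, [0.402, -0.369, -0.004]), (0.73, [0.466, 0.352, 0.002])]
scene glue_stick []
scene pencil_cup [(0.71, [0.67, -0.395, -0.003])]
[np.float64(0.5445308540383603), np.float64(-0.10397823061489254), 0.066] 23.45
```

View pics/s4.png

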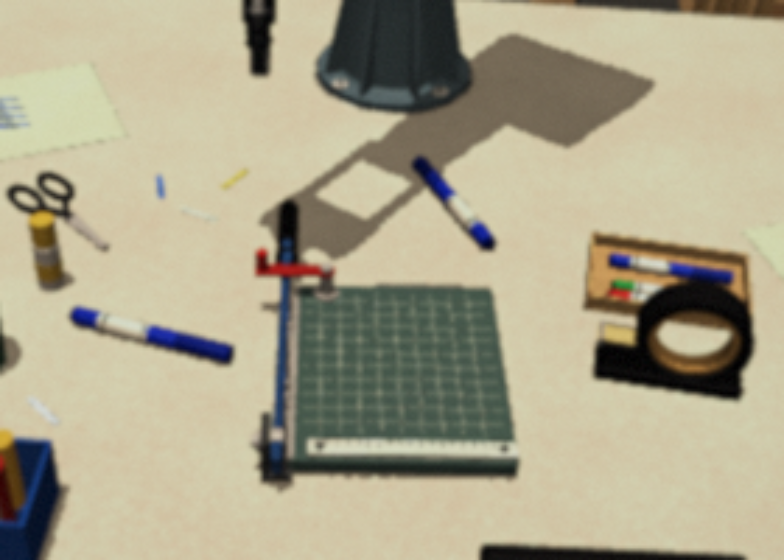

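The scene view shows the latch lying across the arm: knob at (262,262), pin at (325,275). The arm is down and the blue marker lies flat in the tray at (670,267). The knob is within 2 mm of its computed closed position, so I'm handing in.

```bash
python3 -c "
from bench import ctrl
print(ctrl.hand_in())"
```

```text
the job is handed in; nothing more can be done
None
```

I handed the job in at about 23.5 s of the 72 s allowed; it reports no verdict. The blue marker is back in the tray, the blade arm is down, and the latch is across it.

- **Marker:** I drew it out to the left and laid it flat in the free half of the tray. Its middle is about 17–24 mm from the tray's middle, and it lies along the tray to within a degree.
- **Blade arm:** I pushed it down slowly to its stop, where the force rose to 53 N on the fingertips. The handle top now reads 46–47 mm, against the expected 49 mm.
- **Latch:** I swung it until its stop was felt, at about 13 N. The knob reads (0.544, -0.102), within 2 mm of the computed closed position.
- **Bystanders:** The tape dispenser, scissors, glue stick and pencil cup read within about 8 mm of where they started, which is near the measuring noise.
- **Gaps in the last check:** The top camera's network did not report the latch or the marker in the tray, and the scene camera's did not report the glue stick. In each case the other camera did.

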